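# Make up the roasting kit and the salsa kit from the vegetables on the worktop

### The arm

A 7-joint arm with a two-finger parallel gripper is mounted at the origin on the work surface. World frame = base frame: x ahead of the robot, y to its left, z up, the work surface at z = 0. Lengths are in mm, angles in rad, forces in N, time in s.
With the tool pointing down it reaches from about 400 to 875 mm from the base axis. Payload 4.4 kg.
Tool frame: the origin (TCP) lies midway between the tips of the shut fingers; the grasp point (between the pads) lies 19 mm behind it; z points along the fingers, y is the line along which they close (so a half turn about z gives the same grasp; the last joint's range is limited). The gripper opens to 85 mm and grips with 20 to 120 N. Pads are 22 mm wide; open, the fingers measure 114 mm over their backs; the gripper's body (76 mm by 85 mm) begins 54 mm behind the grasp point. The pads swing forward as they close: fully open they stand 13 mm farther back than shut.
Start: joints at [1.099, 0.628, 0.038, 1.517, -0.027, 0.996, -0.02], TCP at [256.618, -597.214, 231.313] pointing down, gripper open.
Joint ranges: [-3.06, 3.06], [-0.37, 2.12], [-1.25, 1.32], [0.18, 2.47], [-1.1, 4.24], [0.23, 1.98], [-2.94, 2.94]. Speed limits (rad/s): [2.57, 2.57, 3.14, 3.14, 3.14, 3.14, 3.14].

### API

Orientations are given as [roll, pitch, yaw] about the fixed x, y, z axes, in that order (R = Rz(yaw) Ry(pitch) Rx(roll)).
In Python, from cell import readout, optics, order gives the robot as it stands.
- The arm moves only by the shell command python3 -m jog 'ROWS'. ROWS is a JSON object of lists of equal length, an entry for each row: "claw": the opening, from 0 (shut) to 1 (fully open); "xyz": the shift along the tool's x, y, z each as a share of 0.1 m, from -1 to 1, a list of three; "twist": the turn, a rotation vector about the tool's x, y, z each as a share of 180 degrees, from -1 to 1, a list of three. A call has 1 to 12 rows; each row shifts and turns the commanded pose from where the row before left it, along the tool's axes as they then stand; what a row does not reach is not made up. A row lasts 1/8 s, in which the tool goes at most 62.5 mm and 10.7 degrees, less where a joint would pass 70% of its speed; a pose out of reach is approached as far as the arm can. A call with a number of a shift or a turn outside -1 to 1 is refused whole. A call with a gripper value outside its range is refused whole. The fingers move at their own pace and stop on an object; the grip force is fixed at half the most. Time passes only in rows, so rows that do not move let the fingers close. It gives the time, the measured TCP pose, the force, the opening and the grip force at its end, in the units of the state.
- readout.read_state(): the state, without advancing time (a new reading comes with each control period).
- optics.get_image(name): name is "scene" or "top" or "wrist"; returns a dict with "color" (420x560x3 uint8, red, green, blue), "fovy" (degrees; the focal length in pixels is half the picture's height over the tangent of half this angle, whatever the lens; pixels are square), "cx", "cy" (the principal point, pixels), "view" (4x4, takes a point from world to camera coordinates). Camera axes: x right, y up, looking along -z (the intrinsics and any distortion apply to the point x, -y, -z); pixel columns grow to the right and rows downward; lengths in mm; the calibration is good to about 2 mm. A picture is of the moment at which its call begins. There is no depth.
- order.finish_job(): hands the job in; it is judged then, once.
Trained networks look in the newest picture that a camera, given by its name, has taken for a name from the list of things; names that differ only in an ending like _2 or _b are one class to them, and where a whole thing is asked for, a point or a joint stands for the part that bears it (a point fixed in the world has none). Each returns a list of dicts, best first, with "score" (0 to 1); they miss things now and then, are a little off and sometimes report something else, mostly with a low value. They report only what shows in the picture. A call takes as long as a camera call. They do not tell look-alikes from the thing itself.
- optics.boxes_of(camera, label): "rect" ([left, top, width, height] in pixels, round what is visible of it).
The state is a dict: "clock": time; "qpos": joint angles; "qd": joint speeds; "tau": joint torques, N m; "eef_pos": TCP position; "tool_rot": TCP orientation; "force": force on the tool from outside, world axes, zero at the start; "torque": the same for the moment, N m; "width": finger opening in mm; "gripper_force": force on a finger pad.
Only numpy, scipy, OpenCV 4.12 (cv2) and the standard library are available. Lean on these libraries where they do the work, as an engineer would, in place of code of your own. Each camera call takes 0.05 s, during which the arm holds its last target. There are 200 camera calls.

### The job

Make up two vegetable kits: the peeled white onion, the carrot and the length of celery go in the blue-grey oven dish for the roast, and the peeled red onion and the red chilli in the white enamel dish for the salsa. Set each one down gently rather than dropping it, so that everything rests on the bottom of its dish and nothing lies on top of anything else. Leave the onion that is still in its brown skin, the half lemon and the knife where they are.

Things in the scene. Friction and masses are not known exactly. Their poses are not given: they have to be found in the camera images.
- white_onion: Peeled white onion, pale cream-green, largest diameter 54 mm, 50 mm tall, standing on its flat trimmed root end on the worktop (z = 0). Rigid, about 0.1 kg. Origin: its centre, 25 mm above its underside; z up. Widest 24 mm above its underside.
- red_onion: Peeled red onion, purple, largest diameter 52 mm, 48 mm tall, standing on its flat trimmed root end on the worktop. Rigid, about 0.09 kg. Origin: its centre, 24 mm above its underside; z up. Widest 23 mm above its underside.
- carrot: Orange trimmed carrot lying on the worktop, 115 mm long, tapering from 27 mm diameter at its green-topped end (its +x) to 16 mm at the other; 21 mm across at the middle. About 0.06 kg. Origin: middle of its length, 11 mm above the surface it lies on; x along its length; at the start it lies within 35 degrees of the world x axis.
- celery: Light green cut length of ribbed celery stalk lying on the worktop, 115 mm long (along its x), 26 mm wide (y), 16 mm high, does not roll. About 0.045 kg. Origin: its centre, 8 mm above the surface it lies on; at the start it lies within 35 degrees of the world x axis.
- chilli: Red chilli with a green stem lying on the worktop, 108 mm long (its x, stem to +x), gently curved, 22 mm thick near the stem, 8 mm at the tip. About 0.025 kg. Origin: about mid-length, 10 mm above the surface it lies on; there it is 19 mm across and its flesh is centred 4 mm to -y of the origin; at the start it lies within 35 degrees of the world x axis.
- oven_dish: Blue-grey stoneware oven dish with a brown rim and a small lug at each end, for the roasting kit. Outside 165 mm (its x) by 235 mm (its y; 265 mm over the lugs), 50 mm tall; walls and bottom 7 mm thick, inside 151 by 221 mm, 43 mm deep. Loose on the worktop, 0.95 kg, turned by at most 12 degrees. Origin: centre of its underside; z up.
- enamel_dish: White enamel dish with a black rim, for the salsa kit. Outside 155 mm (its x) by 200 mm (its y), 46 mm tall; the rim stands out another 2 mm; walls and bottom 5 mm thick, inside 145 by 190 mm, 41 mm deep. Loose on the worktop, 0.55 kg, turned by at most 12 degrees. Origin: centre of its underside; z up.
- brown_onion: Onion still in its golden-brown skin, with a dry pointed neck, 58 mm diameter, 67 mm tall with the neck, standing on the worktop among the other vegetables. Stays where it is. Origin: its centre, 26 mm above its underside.
- lemon: Half a lemon, bright yellow, lying cut face down on the worktop among the other vegetables, 52 mm diameter, 38 mm tall. Stays where it is. Origin: its centre, 19 mm above its underside.
- knife: Kitchen knife, 212 mm long, dark handle and steel blade, lying on an 18 mm thick reddish parquet chopping board at the right-hand end of the worktop (board 240 by 200 mm). Stays where it is. Origin: where handle and blade meet, on the board's surface; x along the blade.
Not all that is in view belongs to the job. Leave any black or turquoise look-alike of the red_onion alone.

How it is judged:
By the outcome, as a careful person would: the job done as asked, in the order asked, and still so for the second after the job is handed in, with the robot touching nothing.
It also fails if it takes over 120 s, if anything falls off the work surface, if the arm or the gripper's body presses on something with over 40 N, if the wrist force passes 120 N, or if a joint passes its speed limit or range.

## Working session

There is one attempt and no reset: what is moved stays moved. The work goes in short steps, Python scripts to look and compute and a shell command to move; the robot and the scene stay as the last step left them, time stands still between calls to the robot, and variables do not carry over. Pictures are saved under pics/ and viewed, at most 16 in all, crops included, and the job is handed in when it is done.

```bash
ls; mkdir -p pics; cat > h.py <<'E'
import numpy as np, cv2
from cell import readout, optics, order
def cam(im):
    f=im["color"].shape[0]/2/np.tan(np.radians(im["fovy"])/2)
    return f,im["cx"],im["cy"],np.array(im["view"])
def ray(im,u,v):
    f,cx,cy,V=cam(im); d=np.array([(u-cx)/f,-(v-cy)/f,-1.]); R=V[:3,:3]; return -R.T@V[:3,3],R.T@d
def at(im,u,v,z):
    o,d=ray(im,u,v); return (o+d*(z-o[2])/d[2])
def proj(im,p):
    f,cx,cy,V=cam(im); q=V[:3,:3]@np.array(p)+V[:3,3]; return cx+f*q[0]/-q[2], cy-f*q[1]/-q[2]
def save(im,n): cv2.imwrite(f"pics/{n}.png",im["color"][:,:,::-1])
def tri(a,pa,b,pb):
    o1,d1=ray(a,*pa);o2,d2=ray(b,*pb);A=np.c_[d1,-d2];t=np.linalg.lstsq(A,o2-o1,rcond=None)[0]
    p,q=o1+d1*t[0],o2+d2*t[1]; return (p+q)/2,np.linalg.norm(p-q)
E
python3 - <<'E'
from h import *
for c in("top","scene"):
    im=optics.get_image(c); save(im,c+"0"); print(c,{k:im[k] for k in im if k!="color"})
    for n in "white_onion red_onion carrot celery chilli oven_dish enamel_dish brown_onion lemon knife".split():
        for r in optics.boxes_of(c,n)[:3]: print(c,n,round(r["score"],2),np.round(r["rect"]).tolist())
print(readout.read_state())
E
```

```text
pics
top {'fovy': 50.40627485849205, 'cx': 281.0350122140184, 'cy': 210.15623943088738, 'view': array([[ 2.49478723e-02, -9.99635770e-01, -1.02922744e-02,
        -4.78489313e+01],
       [ 9.80891533e-01,  2.24903550e-02,  1.93251093e-01,
        -4.83780500e+02],
       [-1.92949228e-01, -1.49168084e-02,  9.81095349e-01,
        -1.03044797e+03],
       [ 0.00000000e+00,  0.00000000e+00,  0.00000000e+00,
         1.00000000e+00]])}
top white_onion 0.55 [323.0, 219.0, 22.0, 25.0]
top red_onion 0.88 [168.0, 212.0, 27.0, 22.0]
top red_onion 0.85 [130.0, 286.0, 25.0, 20.0]
top red_onion 0.84 [200.0, 270.0, 23.0, 22.0]
top carrot 0.67 [222.0, 203.0, 15.0, 50.0]
top celery 0.76 [117.0, 210.0, 28.0, 48.0]
top chilli 0.5 [265.0, 220.0, 24.0, 37.0]
top oven_dish 0.73 [280.0, 122.0, 109.0, 68.0]
top enamel_dish 0.7 [162.0, 111.0, 85.0, 74.0]
top enamel_dish 0.56 [322.0, 219.0, 23.0, 26.0]
top brown_onion 0.57 [366.0, 214.0, 26.0, 26.0]
top lemon 0.53 [105.0, 160.0, 21.0, 20.0]
top knife 0.88 [446.0, 140.0, 21.0, 74.0]
scene {'fovy': 55.87187300051858, 'cx': 276.1728732709473, 'cy': 212.53295
[... 962 characters left out ...]
, 48.0, 59.0]
{'clock': 1.1, 'qpos': array([ 1.09920553,  0.62839178,  0.03849651,  1.51741368, -0.02697839,
        0.99629682, -0.01999529]), 'qd': array([-0.00151023, -0.00079037,  0.00032989,  0.00044767,  0.00119295,
        0.00098776, -0.00026737]), 'tau': array([ 2.62886169e-04, -5.63287246e+01,  1.22521643e+00, -1.93786883e+01,
        1.07090740e-02,  1.60458287e-03,  9.27121334e-06]), 'eef_pos': array([ 256.60848102, -597.21238962,  231.31430505]), 'tool_rot': array([ 3.14158453e+00, -2.05778306e-05,  4.05784760e-01]), 'force': array([-0.64507019,  0.66666378, -1.13902785]), 'torque': array([-0.01958872,  0.00669898,  0.01557726]), 'gripper_force': 0.0, 'width': 85.20043669949933}
```

```bash
python3 - <<'E'
import cv2
a=cv2.imread("pics/top0.png")[90:330,90:410]; cv2.imwrite("pics/top0c.png",cv2.resize(a,(800,600),interpolation=cv2.INTER_CUBIC))
a=cv2.imread("pics/scene0.png")[85:325,175:435]; cv2.imwrite("pics/scene0c.png",cv2.resize(a,(650,600),interpolation=cv2.INTER_CUBIC))
E
```

```text
(no output)
```

View pics/top0c.png

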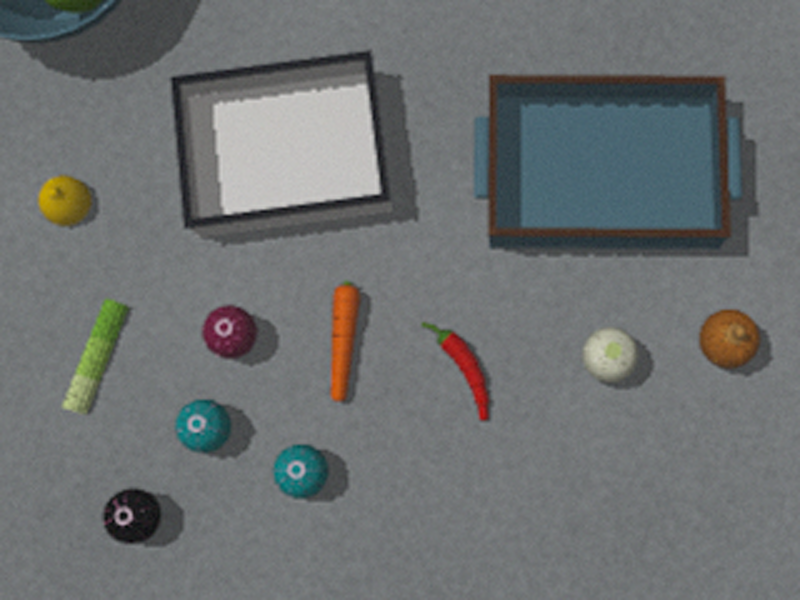

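View pics/scene0c.png

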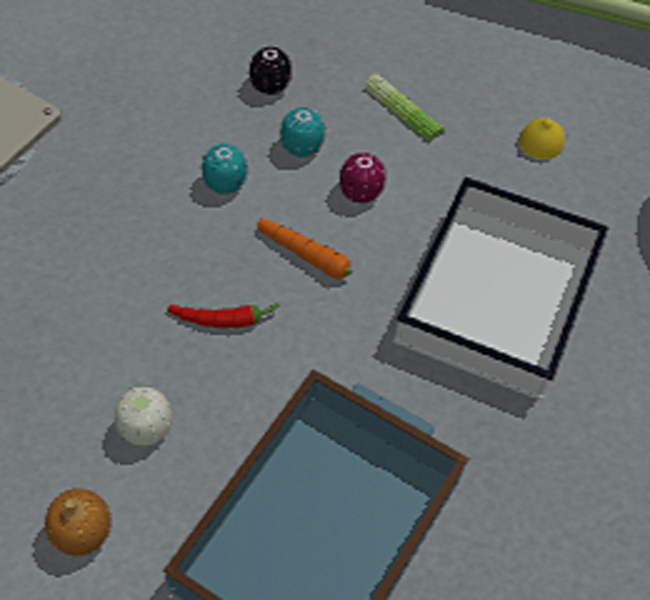

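Candidates for the red onion, in full top-view pixels: purple (182,222), turquoise (171,260) and (210,278), black (143,296). I choose the purple one. For the other items there are no doubles: white onion (334,232) against brown onion (382,226), carrot (228,227), celery (128,232), chilli (276,240). The lemon at (116,170) stays. The enamel dish is top centre and the oven dish is top right.

```bash
cat > seg.py <<'E'
from h import *
def mask(im,n):
    c=cv2.cvtColor(im["color"],cv2.COLOR_RGB2HSV); b=cv2.cvtColor(im["color"],cv2.COLOR_RGB2LAB).astype(int)
    R={"red_onion":((158,90,40),(176,255,255)),"carrot":((6,190,120),(14,255,255)),"celery":((28,70,90),(52,255,255)),
       "chilli":((0,190,80),(4,255,255)),"white_onion":((20,12,100),(60,110,255)),"brown_onion":((9,120,60),(19,255,255)),"lemon":((22,180,80),(30,255,255))}
    m=cv2.inRange(c,*map(np.array,R[n]))
    return m
def blob(im,n,guess,r=35):
    m=mask(im,n); w=np.zeros_like(m); cv2.circle(w,tuple(map(int,guess)),r,255,-1); m&=w
    k,l,s,ce=cv2.connectedComponentsWithStats(m); i=1+np.argmax(s[1:,4]); 
    return ce[i],s[i],np.argwhere(l==i)[:,::-1]
E
python3 - <<'E'
from seg import *
T=optics.get_image("top");S=optics.get_image("scene")
ct=lambda x,y:(90+x/2.5,90+y/2.5); cs=lambda x,y:(175+x/2.5,85+y/2.5)
G={"red_onion":((229,331),(363,178)),"carrot":((343,340),(303,248)),"celery":((97,355),(403,106)),"chilli":((467,375),(212,317)),"white_onion":((610,355),(143,416)),"brown_onion":((730,339),(78,521)),"lemon":((65,200),(542,139))}
for n,(a,b) in G.items():
    A=blob(T,n,ct(*a));B=blob(S,n,cs(*b)); p,e=tri(T,A[0],S,B[0])
    q=np.array([at(T,u,v,10)[:2] for u,v in A[2]]); w,V=np.linalg.eigh(np.cov(q.T)); ax=V[:,1]*np.sign(V[0,1])
    pr=(q-q.mean(0))@ax
    print(n,np.round(p),"err",round(e,1),"area",A[1][4],B[1][4],"z10 cen",np.round(q.mean(0)),"yaw",round(np.degrees(np.arctan2(ax[1],ax[0])),1),"len",np.round([pr.min(),pr.max()]),A[1][:4])
E_=[((174,79),(606,229)),((370,54),(551,376)),((388,199),(402,318)),((187,225),(468,180))]
O=[((491,77),(466,460)),((729,235),(168,572)),((491,233),(314,374))]
for L in(E_,O):
    for a,b in L: p,e=tri(T,ct(*a),S,cs(*b)); print(np.round(p),round(e,1),np.round(at(T,*ct(*a),48)))
print("ovenTR",np.round(at(T,*ct(724,78),50)))
E
```

```text
red_onion [453. 209.  19.] err 0.4 area 286 260 z10 cen [455. 211.] yaw 62.6 len [-25.  27.] [171 213  21  20]
carrot [452. 100.  12.] err 1.7 area 296 192 z10 cen [452.  99.] yaw -1.5 len [-61.  53.] [223 204   9  46]
celery [433. 353.  -9.] err 5.6 area 428 168 z10 cen [429. 344.] yaw -15.6 len [-56.  57.] [116 209  25  46]
chilli [422. -27.   7.] err 0.3 area 156 192 z10 cen [422. -27.] yaw 28.1 len [-49.  38.] [267 224  18  34]
white_onion [ 440. -165.   22.] err 1.1 area 363 403 z10 cen [ 442. -166.] yaw -38.7 len [-27.  27.] [323 221  22  21]
brown_onion [ 458. -283.   23.] err 0.8 area 418 530 z10 cen [ 461. -285.] yaw -51.9 len [-28.  29.] [370 214  24  23]
lemon [589. 392.   7.] err 1.3 area 269 211 z10 cen [588. 392.] yaw 43.9 len [-27.  25.] [106 161  20  18]
[708. 278.  42.] 2.4 [705. 275.  48.]
[739.  80.  44.] 3.6 [736.  79.  48.]
[588.  57.  41.] 5.9 [584.  54.  48.]
[557. 254.  41.] 4.3 [553. 250.  48.]
[715. -43.  46.] 1.9 [713. -44.  48.]
[ 557. -279.   44.] 3.9 [ 555. -279.   48.]
[554. -47.  44.] 2.7 [552. -48.  48.]
ovenTR [ 716. -277.   50.]
```

```bash
python3 -m jog '{"claw":[1,1,1,1,1,1,1,1,1,1,1,1],"xyz":[[0,0,0],[0,0,0],[0,0,0],[0,0,0],[0,0,0],[0,0,0],[0,0,0],[0.48,0.2,0],[0.48,0.2,0],[0.48,0.2,0],[0.48,0.2,0],[0.48,0.2,0]],"twist":[[0,0,-0.053],[0,0,-0.053],[0,0,-0.053],[0,0,-0.053],[0,0,-0.053],[0,0,-0.053],[0,0,-0.053],[0,0,0],[0,0,0],[0,0,0],[0,0,0],[0,0,0]]}'
```

```text
clock: 2.7
eef_pos: [357.1, -355.8, 231.6]
tool_rot: [3.141, 0.001, 1.571]
force: [0.4, -0.0, 0.1]
width: 85.5
gripper_force: 0.0
```

```bash
python3 -m jog '{"claw":[1,1,1,1,1],"xyz":[[0.47,0.2,0],[0.47,0.2,0],[0.47,0.2,0],[0.47,0.2,0],[0,0,0]],"twist":[[0,0,0],[0,0,0],[0,0,0],[0,0,0],[0,0,0]]}'; python3 - <<'E'
from h import *
im=optics.get_image("wrist"); save(im,"w1"); f,cx,cy,V=cam(im); print(f,-V[:3,:3].T@V[:3,3],V[:3,:3].round(2))
for n in("white_onion","brown_onion","chilli","carrot","oven_dish"):
  for r in optics.boxes_of("wrist",n)[:2]: print(n,round(r["score"],2),np.round(r["rect"]),)
print(readout.read_state()["eef_pos"], proj(im,(440,-165,25)))
E
```

```text
clock: 3.32
eef_pos: [438.4, -164.8, 231.8]
tool_rot: [3.14, -0.001, 1.579]
force: [-0.9, -1.1, 0.2]
width: 85.3
gripper_force: 0.0
301.0088547558751 [ 437.86823525 -100.20944623  374.98009545] [[ 1.    0.01  0.  ]
 [-0.01  0.97 -0.26]
 [-0.    0.26  0.97]]
white_onion 0.56 [262. 169.  44.  45.]
brown_onion 0.94 [271. 256.  50.  49.]
brown_onion 0.5 [372.  62. 186. 233.]
chilli 0.78 [228.  19.  86.  69.]
oven_dish 0.91 [370.  63. 186. 233.]
[ 435.83012568 -170.54746846  231.25104409] (np.float64(283.6117162148858), np.float64(190.01940859989136))
```

View pics/w1.png

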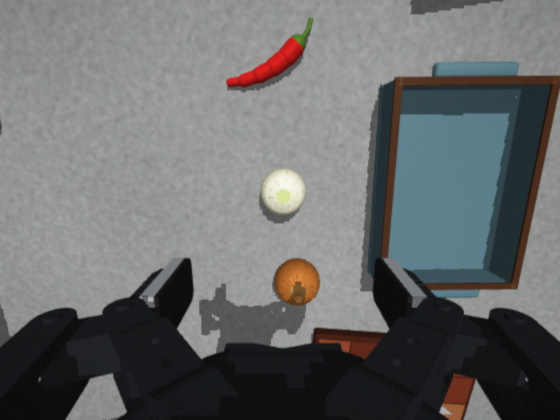

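```bash
cat >> seg.py <<'E'
def loc(n,p,cams=("top","wrist")):
    I=[optics.get_image(c) for c in cams]; B=[]
    for im in I:
        ce,s,px=blob(im,n,proj(im,p),60); (cc,r)=cv2.minEnclosingCircle(px.astype(np.float32)); B.append((ce,cc,r,px))
        print("cen",ce.round(1),"circ",np.round(cc,1),round(r,1),"n",len(px))
    print("tri cen",*tri(I[0],B[0][0],I[1],B[1][0]),"circ",*tri(I[0],B[0][1],I[1],B[1][1]))
    return I,B
E
python3 - <<'E'
from seg import *
I,B=loc("white_onion",(440,-166,25))
print([at(I[k],*B[k][1],25).round(1) for k in(0,1)])
E
```

```text
cen [370.7 228.9] circ [359.  229.5] 53.6 n 1392
cen [285.6 186.1] circ [285.8 186.1] 23.6 n 1706
tri cen [ 434.25886986 -192.14452292  128.98422767] 87.10191688026761 circ [ 441.98476179 -196.47456974   26.68040219] 60.42863410627206
[array([ 445.4, -227.3,   25. ]), array([ 439.6, -166.2,   25. ])]
```

```bash
python3 -m jog '{"claw":[1,1,1,1,1,1,1,0,0,0,0,0],"xyz":[[0.04,0.04,0.45],[0,0,0.45],[0,0,0.45],[0,0,0.45],[0,0,0.3],[0,0,0.17],[0,0,0],[0,0,0],[0,0,0],[0,0,0],[0,0,0],[0,0,0]],"twist":[[0,0,0],[0,0,0],[0,0,0],[0,0,0],[0,0,0],[0,0,0],[0,0,0],[0,0,0],[0,0,0],[0,0,0],[0,0,0],[0,0,0]]}'
```

```text
clock: 5.22
eef_pos: [441.0, -165.6, 5.7]
tool_rot: [3.14, 0.001, 1.571]
force: [-1.7, -0.6, 6.2]
width: 51.3
gripper_force: 61.4
```

```bash
python3 -m jog '{"claw":[0,0,0,0,0,0,0,0,0,0,0,0],"xyz":[[0,0,-0.2],[0,0,-0.5],[0,0,-0.5],[0,0,-0.3],[-0.15,0.48,0],[-0.15,0.48,0],[-0.15,0.48,0],[-0.15,0.48,0],[0,0,0],[0,0,0.4],[0,0,0.4],[0,0,0]],"twist":[[0,0,0],[0,0,0],[0,0,0],[0,0,0],[0,0,0],[0,0,0],[0,0,0],[0,0,0],[0,0,0],[0,0,0],[0,0,0],[0,0,0]]}'
python3 - <<'E'
from h import *
im=optics.get_image("wrist"); save(im,"w2"); print(readout.read_state()["eef_pos"])
for y,x in((-52,559),(-273,559),(-52,711),(-273,711)): print(x,y,np.round(proj(im,(x,y,50))))
E
```

```text
clock: 6.72
eef_pos: [628.6, -224.2, 71.7]
tool_rot: [-3.134, -0.002, 1.572]
force: [-0.1, -0.4, -0.7]
width: 51.0
gripper_force: 63.1
[ 630.93098532 -224.5908986    74.06492494]
559 -52 [ 125. -120.]
559 -273 [172. 320.]
711 -52 [ 472. -122.]
711 -273 [415. 321.]
```

View pics/w2.png

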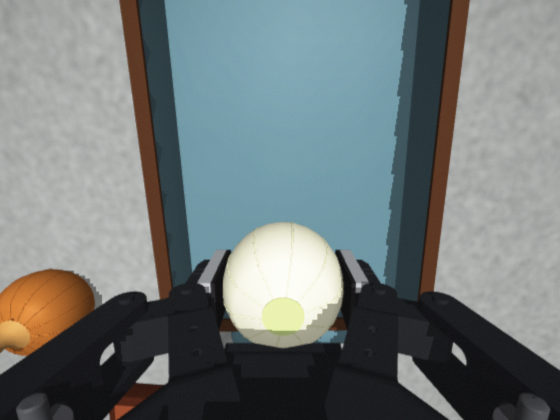

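```bash
python3 -m jog '{"claw":[0,0,0,0,0,0],"xyz":[[0,0.04,0.3],[0,0,0.2],[0,0,0.06],[0,0,0.03],[0,0,0],[0,0,0]],"twist":[[0,0,0],[0,0,0],[0,0,0],[0,0,0],[0,0,0],[0,0,0]]}'
```

```text
clock: 7.52
eef_pos: [636.9, -225.1, 16.1]
tool_rot: [3.14, 0.0, 1.571]
force: [0.4, 0.3, -0.3]
width: 51.2
gripper_force: 63.2
```

```bash
python3 -m jog '{"claw":[0,0,0,0],"xyz":[[0,0,0.02],[0,0,0.015],[0,0,0],[0,0,0]],"twist":[[0,0,0],[0,0,0],[0,0,0],[0,0,0]]}'
```

```text
clock: 8.02
eef_pos: [636.7, -225.1, 12.9]
tool_rot: [3.141, 0.0, 1.571]
force: [-2.2, -0.4, 5.6]
width: 51.3
gripper_force: 63.8
```

```bash
python3 -m jog '{"claw":[0.8,0.8,0.8,0.8,0.8,0.8,1,1,1,1,1,1],"xyz":[[0,0,0],[0,0,0],[0,0,-0.2],[0,0,-0.5],[0,0,-0.5],[0,0,-0.5],[0.46,-0.26,0],[0.46,-0.26,0],[0.46,-0.26,0],[0.46,-0.26,0],[0.46,-0.26,0],[0.46,-0.26,0]],"twist":[[0,0,0],[0,0,0],[0,0,0],[0,0,0],[0,0,0],[0,0,0],[0,0,0],[0,0,0],[0,0,0],[0,0,0],[0,0,0],[0,0,0]]}'
python3 -m jog '{"claw":[1,1,1,1,1,1,1,1,1,1,1],"xyz":[[0.46,-0.26,0],[0,0,0],[0,0,0],[0,0,0],[0,0,0],[0,0,0],[0,0,0],[0,0,0],[0,0,0],[0,0,0],[0,0,0]],"twist":[[0,0,0],[0,0,-0.055],[0,0,-0.055],[0,0,-0.055],[0,0,-0.055],[0,0,-0.055],[0,0,-0.055],[0,0,-0.055],[0,0,-0.055],[0,0,-0.055],[0,0,0]]}'
python3 - <<'E'
from seg import *
print(readout.read_state()["eef_pos"],readout.read_state()["tool_rot"],readout.read_state()["qpos"])
im=optics.get_image("wrist"); save(im,"w3"); t=optics.get_image("top"); save(t,"t3")
for n,p in(("carrot",(452,99,11)),("celery",(429,344,8)),("red_onion",(453,209,24)),("chilli",(422,-27,10))):
    u,v=proj(im,p); print(n,u,v)
    try: c,s,px=blob(im,n,(u,v),70)
    except Exception as e: print(e); continue
    q=np.array([at(im,a,b,p[2])[:2] for a,b in px]); w,V=np.linalg.eigh(np.cov(q.T)); ax=V[:,1]*np.sign(V[0,1]); pr=(q-q.mean(0))@ax
    print(q.mean(0).round(1),"yaw",round(np.degrees(np.arctan2(ax[1],ax[0])),1),pr.min().round(),pr.max().round(),s)
E
```

```text
clock: 9.52
eef_pos: [479.9, 52.5, 183.2]
tool_rot: [3.139, -0.0, 1.571]
force: [0.6, 1.3, 0.4]
width: 85.7
gripper_force: 0.0
clock: 10.9
eef_pos: [454.6, 96.8, 182.6]
tool_rot: [3.141, 0.001, 3.124]
force: [-0.2, -0.9, -0.7]
width: 85.4
gripper_force: 0.0
[454.62645707  96.84012382 182.61260903] [3.14147178e+00 1.23258364e-03 3.12436130e+00] [ 0.35044137  0.58667088 -0.91653717  2.05547725  0.64959139  0.81386757
  0.5972679 ]
carrot 284.86058172764376 193.08808083367379
[450.6  96.9] yaw -2.1 -60.0 56.0 [ 271  133   23  109 1967]
celery 517.8907827860548 166.9321682933431
[425.8 343.1] yaw -14.8 -56.0 61.0 [ 482  109   72  112 2736]
red_onion 392.72077390551215 194.65638855197923
[452.2 206.9] yaw 65.1 -27.0 30.0 [ 365  170   55   50 1930]
chilli 163.53490335349272 166.71383884261513
[420.6 -29.4] yaw 24.7 -48.0 41.0 [ 139  119   52   83 1308]
```

View pics/w3.png

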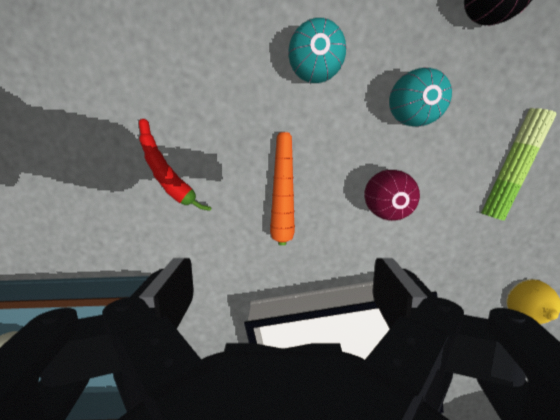

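```bash
python3 -m jog '{"claw":[0.8,0.8,0.8,0.8,0.8,0.8,0,0,0,0,0,0],"xyz":[[0.03,0.01,0.45],[0,0,0.45],[0,0,0.45],[0,0,0.3],[0,0,0.14],[0,0,0],[0,0,0],[0,0,0],[0,0,0],[0,0,0],[0,0,0],[0,0,0]],"twist":[[0,0,0.005],[0,0,0],[0,0,0],[0,0,0],[0,0,0],[0,0,0],[0,0,0],[0,0,0],[0,0,0],[0,0,0],[0,0,0],[0,0,0]]}'
```

```text
clock: 12.5
eef_pos: [451.9, 97.9, 3.8]
tool_rot: [3.142, 0.002, 3.11]
force: [-0.6, -0.4, 6.6]
width: 20.6
gripper_force: 58.4
```

```bash
python3 -m jog '{"claw":[0,0,0,0,0,0,0,0,0,0,0,0],"xyz":[[0,0,-0.2],[0,0,-0.5],[0,0,-0.5],[0,0,-0.3],[-0.32,-0.43,0],[-0.32,-0.43,0],[-0.32,-0.43,0],[-0.32,-0.43,0],[-0.32,-0.43,0],[-0.32,-0.43,0],[0,0,0],[0,0,0.5]],"twist":[[0,0,0],[0,0,0],[0,0,0],[0,0,0],[0,0,0],[0,0,0],[0,0,0],[0,0,0],[0,0,0],[0,0,0],[0,0,-0.01],[0,0,0]]}'
python3 -m jog '{"claw":[0],"xyz":[[0,0,0]],"twist":[[0,0,0]]}'
python3 - <<'E'
from h import *
im=optics.get_image("wrist"); save(im,"w4"); print(readout.read_state()["eef_pos"],readout.read_state()["qpos"].round(2))
for y,x in((-52,559),(-273,559),(-52,711),(-273,711)): print(x,y,np.round(proj(im,(x,y,50))))
E
```

```text
clock: 14.0
eef_pos: [638.2, -165.8, 106.0]
tool_rot: [3.141, 0.008, 3.141]
force: [1.7, -0.6, -1.2]
width: 20.3
gripper_force: 59.2
clock: 14.12
eef_pos: [631.5, -165.5, 99.6]
tool_rot: [3.141, -0.008, -3.14]
force: [-0.4, 0.2, -0.3]
width: 20.4
gripper_force: 59.2
[ 633.51142601 -165.16594286  102.00899522] [ 0.65  0.92 -0.81  1.59  0.77  0.98  1.16]
559 -52 [468. 121.]
559 -273 [108. 120.]
711 -52 [436. 335.]
711 -273 [137. 335.]
```

View pics/w4.png

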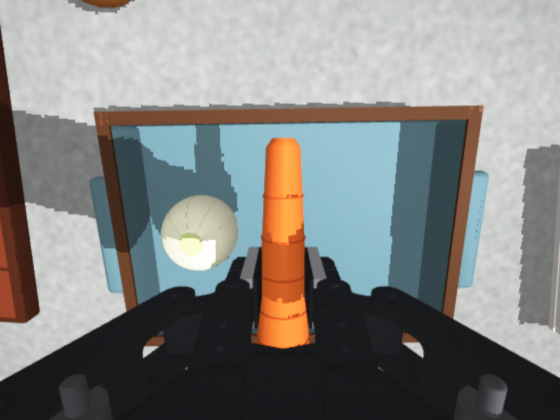

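```bash
python3 -m jog '{"claw":[0,0,0,0,0,0,0],"xyz":[[-0.02,0.08,0.4],[0,0,0.3],[0,0,0.12],[0,0,0.06],[0,0,0.02],[0,0,0],[0,0,0]],"twist":[[0,0,0],[0,0,0],[0,0,0],[0,0,0],[0,0,0],[0,0,0],[0,0,0]]}'
```

```text
clock: 15.05
eef_pos: [637.7, -158.0, 13.6]
tool_rot: [-3.141, 0.001, -3.141]
force: [-0.6, 0.7, -1.1]
width: 19.9
gripper_force: 59.2
```

```bash
python3 -m jog '{"claw":[0,0,0,0],"xyz":[[0,0,0.02],[0,0,0.01],[0,0,0],[0,0,0]],"twist":[[0,0,0],[0,0,0],[0,0,0],[0,0,0]]}'
```

```text
clock: 15.55
eef_pos: [637.5, -157.9, 10.9]
tool_rot: [-3.141, 0.001, -3.141]
force: [-1.7, -0.3, 5.8]
width: 20.1
gripper_force: 59.9
```

```bash
python3 -m jog '{"claw":[0.4,0.4,0.4,0.4,0.4,0.4,1,1,1,1,1,1],"xyz":[[0,0,0],[0,0,0],[0,0,-0.2],[0,0,-0.5],[0,0,-0.5],[0,0,-0.5],[0.19,0.456,0],[0.19,0.456,0],[0.19,0.456,0],[0.19,0.456,0],[0.19,0.456,0],[0.19,0.456,0]],"twist":[[0,0,0],[0,0,0],[0,0,0],[0,0,0],[0,0,0],[0,0,0],[0,0,0],[0,0,0],[0,0,0],[0,0,0],[0,0,0],[0,0,0]]}'
python3 -m jog '{"claw":[1,1,1,1,1,1,1,1],"xyz":[[0.19,0.456,0],[0.19,0.456,0],[0.19,0.456,0],[0.19,0.456,0],[0.19,0.456,0],[0,0,0],[0,0,0],[0,0,0]],"twist":[[0,0,0],[0,0,0],[0,0,0],[0,0,0],[0,0,0],[0,0,0.042],[0,0,0.042],[0,0,0]]}'
cat >> seg.py <<'E'
def line(cam_,n,p,r=70):
    im=optics.get_image(cam_); c,s,px=blob(im,n,proj(im,p),r)
    q=np.array([at(im,a,b,p[2])[:2] for a,b in px]); w,V=np.linalg.eigh(np.cov(q.T)); ax=V[:,1]*np.sign(V[0,1]); pr=(q-q.mean(0))@ax; pe=(q-q.mean(0))@V[:,0]
    mid=q.mean(0)+ax*(pr.min()+pr.max())/2
    print(cam_,n,"mean",q.mean(0).round(1),"mid",mid.round(1),"yaw",round(np.degrees(np.arctan2(ax[1],ax[0])),1),np.ptp(pr).round(),np.ptp(pe).round(),s,c.round(1)); return im,c,q
def st(): s=readout.read_state(); print(s["eef_pos"].round(1),s["tool_rot"].round(3),s["qpos"].round(2),s["width"])
E
python3 - <<'E'
from seg import *
st(); im,c,q=line("wrist","celery",(428,344,10)); save(im,"w5"); t=optics.get_image("top"); save(t,"t5")
E
```

```text
clock: 17.05
eef_pos: [522.6, 117.4, 181.2]
tool_rot: [3.141, 0.002, -3.141]
force: [1.3, 1.2, -0.2]
width: 85.5
gripper_force: 0.0
clock: 18.05
eef_pos: [427.9, 344.2, 181.0]
tool_rot: [3.141, 0.001, 2.88]
force: [-0.3, -0.2, 0.1]
width: 85.1
gripper_force: 0.0
[427.9 344.2 181. ] [3.141e+00 1.000e-03 2.880e+00] [-0.23  0.66 -0.78  1.84  0.59  0.89  0.01] 85.11264866404649
wrist celery mean [430.4 343.6] mid [429.4 343.9] yaw -15.1 116.0 27.0 [ 271  141   26  108 2287] [282.8 197.2]
```

```bash
python3 -m jog '{"claw":[0.8,0.8,0.8,0.8,0.8,0.8,0,0,0,0,0,0],"xyz":[[-0.01,0,0.45],[0,0,0.45],[0,0,0.45],[0,0,0.3],[0,0,0.13],[0,0,0],[0,0,0],[0,0,0],[0,0,0],[0,0,0],[0,0,0],[0,0,0]],"twist":[[0,0,0],[0,0,0],[0,0,0],[0,0,0],[0,0,0],[0,0,0],[0,0,0],[0,0,0],[0,0,0],[0,0,0],[0,0,0],[0,0,0]]}'
```

```text
clock: 19.65
eef_pos: [429.7, 344.0, 3.2]
tool_rot: [3.14, 0.002, 2.878]
force: [0.7, -0.7, 5.6]
width: 24.3
gripper_force: 60.0
```

View pics/t5.png

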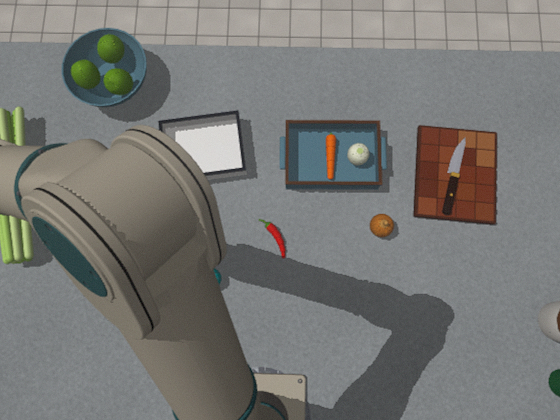

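```bash
python3 -m jog '{"claw":[0,0,0,0,0,0,0,0,0],"xyz":[[0,0,-0.2],[0,0,-0.5],[0,0,-0.5],[0,0,-0.3],[-0.314,-0.37,0],[-0.314,-0.37,0],[-0.314,-0.37,0],[-0.314,-0.37,0],[-0.314,-0.37,0]],"twist":[[0,0,0],[0,0,0],[0,0,0],[0,0,0],[0,0,0],[0,0,0],[0,0,0],[0,0,0],[0,0,0]]}'
python3 -m jog '{"claw":[0,0,0,0,0,0,0,0,0,0],"xyz":[[-0.314,-0.37,0],[-0.314,-0.37,0],[-0.314,-0.37,0],[-0.314,-0.37,0],[-0.314,-0.37,0],[0,0,0],[0,0,0],[0,0,0.5],[0,0,0],[0,0,0]],"twist":[[0,0,0],[0,0,0],[0,0,0],[0,0,0],[0,0,0],[0,0,-0.042],[0,0,-0.042],[0,0,0],[0,0,0],[0,0,0]]}'
python3 - <<'E'
from seg import *
st(); im=optics.get_image("wrist"); save(im,"w6")
E
```

```text
clock: 20.78
eef_pos: [532.9, 122.4, 153.4]
tool_rot: [3.141, 0.001, 2.879]
force: [0.2, -0.1, -0.4]
width: 24.4
gripper_force: 59.3
clock: 22.02
eef_pos: [636.5, -95.3, 103.7]
tool_rot: [3.141, 0.002, -3.141]
force: [-0.4, -0.1, 0.3]
width: 24.5
gripper_force: 59.2
[636.5 -95.3 103.7] [ 3.141e+00  2.000e-03 -3.141e+00] [ 0.55  0.9  -0.81  1.63  0.77  0.95  1.04] 24.515366364666463
```

View pics/w6.png

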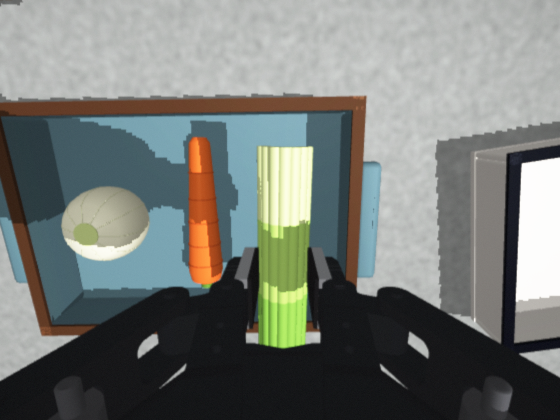

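```bash
python3 -m jog '{"claw":[0,0,0,0,0,0,0,0,0],"xyz":[[0,-0.02,0.4],[0,0,0.3],[0,0,0.14],[0,0,0.05],[0,0,0.02],[0,0,0.015],[0,0,0.01],[0,0,0],[0,0,0]],"twist":[[0,0,0],[0,0,0],[0,0,0],[0,0,0],[0,0,0],[0,0,0],[0,0,0],[0,0,0],[0,0,0]]}'
```

```text
clock: 23.2
eef_pos: [636.6, -97.6, 10.3]
tool_rot: [-3.141, 0.002, -3.141]
force: [-2.7, -0.0, 6.3]
width: 24.4
gripper_force: 60.2
```

```bash
python3 -m jog '{"claw":[0.45,0.45,0.45,0.45,0.45,0.45,1,1,1,1,1,1],"xyz":[[0,0,0],[0,0,0],[0,0,-0.2],[0,0,-0.5],[0,0,-0.5],[0,0,-0.5],[0.263,0.437,0],[0.263,0.437,0],[0.263,0.437,0],[0.263,0.437,0],[0.263,0.437,0],[0.263,0.437,0]],"twist":[[0,0,0],[0,0,0],[0,0,0],[0,0,0],[0,0,0],[0,0,0],[0,0,0],[0,0,0],[0,0,0],[0,0,0],[0,0,0],[0,0,0]]}'
python3 -m jog '{"claw":[1,1,1],"xyz":[[0.263,0.437,0],[0,0,0],[0,0,0]],"twist":[[0,0,0],[0,0,0],[0,0,0]]}'
python3 - <<'E'
from seg import *
st(); im,c,q=line("wrist","red_onion",(452.5,208,24)); px=blob(im,"red_onion",c,60)[2]; cc,r=cv2.minEnclosingCircle(px.astype(np.float32)); print(cc,r,at(im,*cc,24)); save(im,"w7"); 
a=im["color"][110:290,180:400,::-1]; cv2.imwrite("pics/w7c.png",cv2.resize(a,None,fx=2,fy=2))
E
```

```text
clock: 24.7
eef_pos: [477.1, 166.1, 179.7]
tool_rot: [3.141, 0.002, -3.141]
force: [1.2, 0.0, -1.0]
width: 85.7
gripper_force: 0.0
clock: 25.08
eef_pos: [451.9, 207.9, 179.0]
tool_rot: [-3.141, 0.001, -3.141]
force: [1.3, 0.0, 0.1]
width: 85.7
gripper_force: 0.0
[451.9 207.9 179. ] [-3.141e+00  1.000e-03 -3.141e+00] [ 0.09  0.62 -0.88  1.98  0.65  0.85  0.42] 85.6754186742633
wrist red_onion mean [452.3 207.4] mid [453.6 207.6] yaw 8.0 53.0 51.0 [ 258  175   50   51 1785] [282.6 199.1]
(282.2589416503906, 199.9642791748047) 25.57590675354004 [453.05533615 207.10654516  24.        ]
```

View pics/w7c.png

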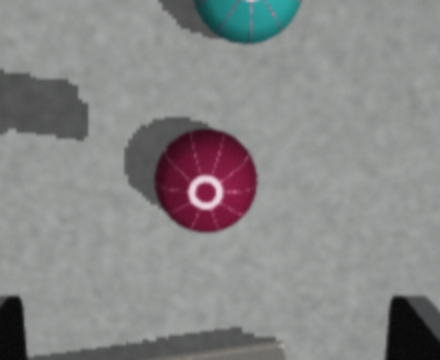

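The close crop shows the purple onion at about (283,200), centred under the gripper. The turquoise look-alike is well clear, so I descend.

```bash
python3 -m jog '{"claw":[1,1,1,1,1,1,0,0,0,0,0,0],"xyz":[[-0.01,-0.01,0.45],[0,0,0.45],[0,0,0.45],[0,0,0.3],[0,0,0.1],[0,0,0],[0,0,0],[0,0,0],[0,0,0],[0,0,0],[0,0,0],[0,0,0]],"twist":[[0,0,0],[0,0,0],[0,0,0],[0,0,0],[0,0,0],[0,0,0],[0,0,0],[0,0,0],[0,0,0],[0,0,0],[0,0,0],[0,0,0]]}'
```

```text
clock: 26.62
eef_pos: [453.4, 207.4, 4.9]
tool_rot: [3.141, 0.003, -3.141]
force: [-1.3, -0.3, 7.8]
width: 49.3
gripper_force: 60.8
```

```bash
python3 -m jog '{"claw":[0,0,0,0,0,0,0,0,0],"xyz":[[0,0,-0.2],[0,0,-0.5],[0,0,-0.5],[0,0,-0.3],[-0.467,0.01,0],[-0.467,0.01,0],[-0.467,0.01,0],[-0.467,0,0],[0,0,0]],"twist":[[0,0,0],[0,0,0],[0,0,0],[0,0,0],[0,0,0],[0,0,0],[0,0,0],[0,0,0],[0,0,0]]}'
python3 -m jog '{"claw":[0,0,0,0,0,0,0,0,0,0,0,0],"xyz":[[0,0,0],[0,0,0],[0,0,0],[0,0,0],[0,0,0],[0,0,0],[0,0,0],[0,0,0],[0,0,0],[0,0,0.5],[0,0,0],[0,0,0]],"twist":[[0,0,0.05],[0,0,0.05],[0,0,0.05],[0,0,0.05],[0,0,0.05],[0,0,0.05],[0,0,0.05],[0,0,0.05],[0,0,0.05],[0,0,0],[0,0,0],[0,0,0]]}'
python3 - <<'E'
from seg import *
st(); im=optics.get_image("wrist"); save(im,"w8")
for x in(-72.5,72.5):
  for y in(-95,95):
    c,s=np.cos(.155),np.sin(.155); p=(647+c*x-s*y,166+s*x+c*y,46); print(x,y,np.round(p),np.round(proj(im,p)))
E
```

```text
clock: 27.75
eef_pos: [642.5, 208.8, 153.0]
tool_rot: [3.141, 0.002, 3.137]
force: [-0.2, -0.4, -1.6]
width: 49.7
gripper_force: 62.7
clock: 29.25
eef_pos: [639.3, 210.8, 104.6]
tool_rot: [3.141, -0.001, 1.729]
force: [0.8, -0.2, -1.0]
width: 49.3
gripper_force: 62.8
[639.3 210.8 104.6] [ 3.141e+00 -1.000e-03  1.729e+00] [-0.11  0.84 -0.44  1.55  0.43  0.86 -0.55] 49.32280493533441
-72.5 -95 [590.  61.  46.] [195. 391.]
-72.5 95 [561. 249.  46.] [174. 156.]
72.5 -95 [733.  83.  46.] [371. 391.]
72.5 95 [704. 271.  46.] [393. 157.]
```

View pics/w8.png

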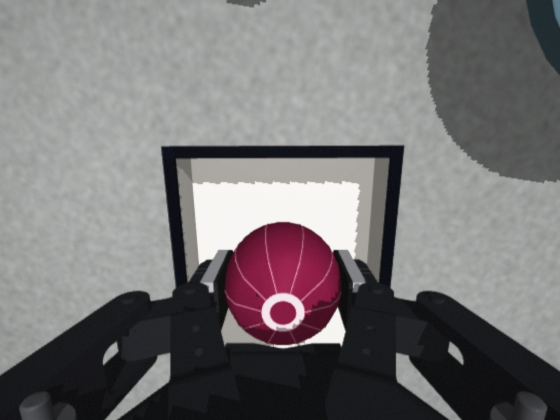

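```bash
python3 -m jog '{"claw":[0,0,0,0,0,0,0,0,0],"xyz":[[0,0,0.4],[0,0,0.3],[0,0,0.14],[0,0,0.05],[0,0,0.02],[0,0,0.015],[0,0,0.015],[0,0,0],[0,0,0]],"twist":[[0,0,0],[0,0,0],[0,0,0],[0,0,0],[0,0,0],[0,0,0],[0,0,0],[0,0,0],[0,0,0]]}'
```

```text
clock: 30.42
eef_pos: [639.8, 210.5, 10.0]
tool_rot: [3.14, -0.0, 1.728]
force: [-0.1, 0.6, 2.8]
width: 49.3
gripper_force: 63.2
```

```bash
python3 -m jog '{"claw":[0.8,0.8,0.8,0.8,0.8,0.8,1,1,1,1,1,1],"xyz":[[0,0,0],[0,0,0],[0,0,-0.2],[0,0,-0.5],[0,0,-0.5],[0,0,-0.5],[-0.288,-0.362,0],[-0.288,-0.362,0],[-0.288,-0.362,0],[-0.288,-0.362,0],[-0.288,-0.362,0],[-0.288,-0.362,0]],"twist":[[0,0,0],[0,0,0],[0,0,0],[0,0,0],[0,0,0],[0,0,0],[0,0,0],[0,0,0],[0,0,0],[0,0,0],[0,0,0],[0,0,0]]}'
python3 -m jog '{"claw":[1,1,1,1,1,1,1,1,1,1,1],"xyz":[[-0.288,-0.362,0],[0,0,0],[0,0,0],[0,0,0],[0,0,0],[0,0,0],[0,0,0],[0,0,0],[0,0,0],[0,0,0],[0,0,0]],"twist":[[0,0,0],[0,0,0.05],[0,0,0.05],[0,0,0.05],[0,0,0.05],[0,0,0.05],[0,0,0.05],[0,0,0.05],[0,0,0.05],[0,0,0],[0,0,0]]}'
python3 - <<'E'
from seg import *
st(); im,c,q=line("wrist","chilli",(421,-28,10)); save(im,"w9")
m=q.mean(0)
for a,b in((-12,12),(-2,22),(-22,2)):
    ax=np.array([np.cos(.46),np.sin(.46)]); t=(q-m)@ax; s=q[(t>a)&(t<b)]
    k=[s[(((s-m)@ax)>lo)&(((s-m)@ax)<lo+6)].mean(0) for lo in (a,(a+b)/2-3,b-6)]; d=k[2]-k[0]
    print(np.round(k,1).tolist(),"tangent",np.degrees(np.arctan2(d[1],d[0])).round(1))
E
```

```text
clock: 31.92
eef_pos: [451.3, 4.5, 180.6]
tool_rot: [3.14, 0.001, 1.729]
force: [-0.1, -0.2, -0.2]
width: 85.8
gripper_force: 0.0
clock: 33.3
eef_pos: [421.0, -28.4, 179.9]
tool_rot: [3.141, -0.001, 0.475]
force: [-0.1, -0.2, 0.1]
width: 85.4
gripper_force: 0.0
[421.  -28.4 179.9] [ 3.141e+00 -1.000e-03  4.750e-01] [ 0.13  0.4  -0.17  2.18  0.12  0.57 -1.23] 85.40743024451181
wrist chilli mean [424.  -28.1] mid [418.6 -30.9] yaw 27.4 87.0 25.0 [ 270  158   25   81 1135] [283.5 193.3]
[[417.2, -34.5], [425.2, -29.9], [432.5, -25.3]] tangent 31.0
[[425.9, -29.3], [433.4, -24.7], [440.8, -18.6]] tangent 35.7
[[408.1, -38.2], [416.2, -34.9], [424.5, -30.6]] tangent 24.9
```

View pics/w9.png

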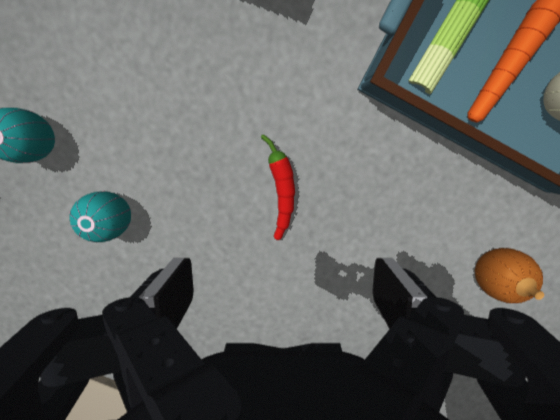

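```bash
python3 -m jog '{"claw":[0.8,0.8,0.8,0.8,0.8,0.8,0,0,0,0,0,0],"xyz":[[0.03,0.03,0.45],[0,0,0.45],[0,0,0.45],[0,0,0.3],[0,0,0.11],[0,0,0],[0,0,0],[0,0,0],[0,0,0],[0,0,0],[0,0,0],[0,0,0]],"twist":[[0,0,-0.021],[0,0,0],[0,0,0],[0,0,0],[0,0,0],[0,0,0],[0,0,0],[0,0,0],[0,0,0],[0,0,0],[0,0,0],[0,0,0]]}'
```

```text
clock: 34.85
eef_pos: [424.3, -34.5, 22.7]
tool_rot: [3.133, 0.009, 0.537]
force: [-0.7, 1.1, 0.7]
width: -0.1
gripper_force: 0.0
```

```bash
python3 -m jog '{"claw":[0,0],"xyz":[[0,0,0],[0,0,0]],"twist":[[0,0,0],[0,0,0]]}'; python3 - <<'E'
from seg import *
st(); im=optics.get_image("wrist"); save(im,"w10"); print(readout.read_state()["tau"].round(1))
E
```

```text
clock: 35.1
eef_pos: [424.3, -34.5, 22.7]
tool_rot: [3.133, 0.009, 0.538]
force: [-1.1, 0.2, -0.8]
width: -0.1
gripper_force: 0.0
[424.3 -34.5  22.7] [3.133 0.009 0.538] [ 0.18  0.74 -0.26  2.27  0.9   0.24 -1.93] -0.09902455936011816
[ -0.  -45.4  -2.2  -3.3   0.    0.1   0. ]
```

View pics/w10.png

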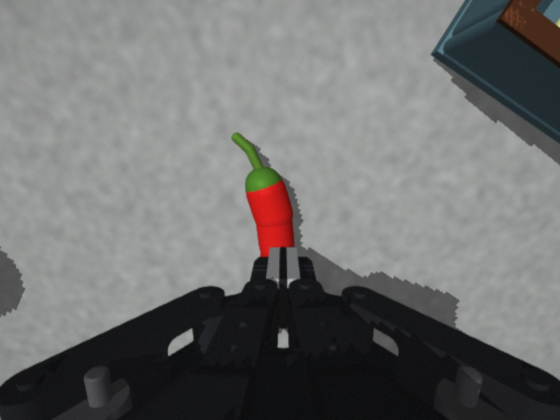

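The wrist joint q6 sits at its limit (0.24 against 0.23), so the tool stopped at 22.7 mm and shut above the chilli without touching it. I'll raise the tool and use the half-turn-equivalent grasp at yaw about 211°, since the arm's posture had margin on that side.

```bash
python3 -m jog '{"claw":[0,0,0.5,1,1,1,1,1,1,1,1,1],"xyz":[[0,0,-0.5],[0,0,-0.5],[0,0,-0.5],[0,0,0],[0,0,0],[0,0,0],[0,0,0],[0,0,0],[0,0,0],[0,0,0],[0,0,0],[0,0,0]],"twist":[[0,0,0],[0,0,0],[0,0,0],[0,0,-0.05],[0,0,-0.05],[0,0,-0.05],[0,0,-0.05],[0,0,-0.05],[0,0,-0.05],[0,0,-0.05],[0,0,-0.05],[0,0,-0.05]]}'
python3 -m jog '{"claw":[1,1,1,1,1,1,1,1,1,1,1,1],"xyz":[[0,0,0],[0,0,0],[0,0,0],[0,0,0],[0,0,0],[0,0,0],[0,0,0],[0,0,0],[0,0,0],[0,0,0],[0,0,0],[0,0,0]],"twist":[[0,0,-0.05],[0,0,-0.05],[0,0,-0.05],[0,0,-0.05],[0,0,-0.05],[0,0,-0.05],[0,0,-0.05],[0,0,-0.05],[0,0,-0.05],[0,0,-0.05],[0,0,-0.05],[0,0,0]]}'
python3 - <<'E'
from seg import *
st(); im,c,q=line("wrist","chilli",(421,-28,10)); save(im,"w11")
m=q.mean(0)
for a,b in((-12,12),(-2,22),(-22,2)):
    ax=np.array([np.cos(.46),np.sin(.46)]); t=(q-m)@ax; s=q[(t>a)&(t<b)]
    k=[s[(((s-m)@ax)>lo)&(((s-m)@ax)<lo+6)].mean(0) for lo in (a,(a+b)/2-3,b-6)]; d=k[2]-k[0]
    print(np.round(k,1).tolist(),"tangent",np.degrees(np.arctan2(d[1],d[0])).round(1))
E
```

```text
clock: 36.65
eef_pos: [424.5, -32.9, 172.6]
tool_rot: [-3.134, 0.01, 1.956]
force: [-0.3, -0.1, 0.2]
width: 85.3
gripper_force: 0.0
clock: 38.15
eef_pos: [424.5, -32.8, 172.6]
tool_rot: [-3.133, -0.009, -2.606]
force: [-0.1, -0.1, -0.3]
width: 85.4
gripper_force: 0.0
[424.5 -32.8 172.6] [-3.133 -0.009 -2.606] [ 0.79  0.71 -1.23  2.16  0.88  0.94  1.14] 85.44430624969279
wrist chilli mean [422.1 -28.7] mid [418.3 -30.7] yaw 27.6 92.0 25.0 [ 278  150   25   88 1266] [289.  198.6]
[[415.2, -35.0], [423.4, -31.0], [431.0, -26.3]] tangent 29.2
[[424.3, -30.7], [431.8, -25.7], [439.2, -20.1]] tangent 35.3
[[406.1, -39.1], [414.3, -35.6], [422.4, -31.3]] tangent 25.8
```

```bash
python3 -m jog '{"claw":[0.8,0.8,0.8,0.8,0.8,0.8],"xyz":[[-0.01,0.02,0.45],[0,0,0.45],[0,0,0.45],[0,0,0.25],[0,0,0.09],[0,0,0]],"twist":[[0,0,0],[0,0,0],[0,0,0],[0,0,0],[0,0,0],[0,0,0]]}'; python3 -c "
from seg import *
st()"
```

```text
clock: 38.95
eef_pos: [424.1, -32.3, 3.7]
tool_rot: [-3.133, -0.009, -2.605]
force: [-0.3, 0.6, -0.4]
width: 68.4
gripper_force: 0.0
[424.1 -32.3   3.7] [-3.133 -0.009 -2.605] [ 0.58  0.97 -0.9   2.26  1.4   0.72  0.72] 68.40173399466534
```

```bash
python3 -m jog '{"claw":[0,0,0,0,0,0],"xyz":[[0,0,0],[0,0,0],[0,0,0],[0,0,0],[0,0,0],[0,0,0]],"twist":[[0,0,0],[0,0,0],[0,0,0],[0,0,0],[0,0,0],[0,0,0]]}'
```

```text
clock: 39.7
eef_pos: [424.6, -32.5, 4.5]
tool_rot: [-3.131, -0.008, -2.604]
force: [0.1, -0.0, 7.1]
width: 16.8
gripper_force: 58.3
```

```bash
python3 -m jog '{"claw":[0,0,0,0,0,0,0,0,0,0,0,0],"xyz":[[0,0,-0.2],[0,0,-0.5],[0,0,-0.5],[0,0,-0.3],[-0.457,0.035,0],[-0.457,0.035,0],[-0.457,0.035,0],[-0.457,0.035,0],[-0.457,0.035,0],[-0.457,0.035,0],[0,0,0],[0,0,0]],"twist":[[0,0,0],[0,0,0],[0,0,0],[0,0,0],[0,0,0],[0,0,0],[0,0,0],[0,0,0],[0,0,0],[0,0,0],[0,0,0.055],[0,0,0.055]]}'
python3 -m jog '{"claw":[0,0],"xyz":[[0,0,0.5],[0,0,0]],"twist":[[0,0,0],[0,0,0]]}'
python3 - <<'E'
from seg import *
im=optics.get_image("wrist"); save(im,"w12"); st()
E
```

```text
clock: 41.2
eef_pos: [649.1, 128.4, 150.7]
tool_rot: [-3.131, -0.006, -2.955]
force: [-1.0, 0.1, -0.4]
width: 16.6
gripper_force: 58.6
clock: 41.45
eef_pos: [646.5, 125.3, 97.8]
tool_rot: [-3.128, -0.013, -2.949]
force: [-0.6, 0.1, -0.8]
width: 17.0
gripper_force: 58.6
[648.  126.5 100.1] [-3.13  -0.009 -2.949] [ 0.24  0.97 -0.93  1.57  0.87  1.07  0.83] 17.047543934264574
```

View pics/w12.png

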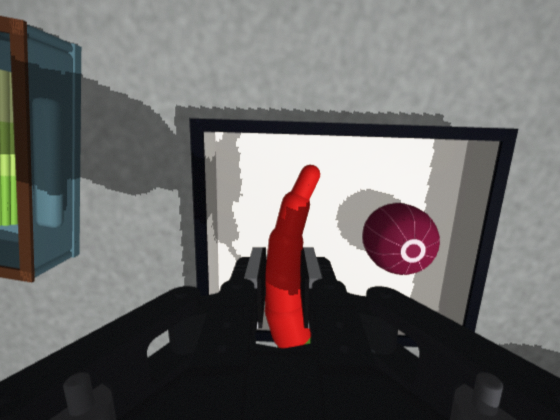

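```bash
python3 -m jog '{"claw":[0,0,0,0,0,0,0,0,0],"xyz":[[0,0,0.4],[0,0,0.3],[0,0,0.1],[0,0,0.05],[0,0,0.02],[0,0,0.015],[0,0,0.015],[0,0,0],[0,0,0]],"twist":[[0,0,0],[0,0,0],[0,0,0],[0,0,0],[0,0,0],[0,0,0],[0,0,0],[0,0,0],[0,0,0]]}'
```

```text
clock: 42.62
eef_pos: [648.9, 126.1, 11.2]
tool_rot: [-3.13, -0.005, -2.95]
force: [-0.0, 0.2, 0.1]
width: 17.0
gripper_force: 58.6
```

```bash
python3 -m jog '{"claw":[0,0,0,0],"xyz":[[0,0,0.01],[0,0,0.01],[0,0,0],[0,0,0]],"twist":[[0,0,0],[0,0,0],[0,0,0],[0,0,0]]}'
```

```text
clock: 43.12
eef_pos: [649.0, 126.1, 9.7]
tool_rot: [-3.13, -0.005, -2.95]
force: [-1.1, -0.9, 6.0]
width: 17.2
gripper_force: 59.0
```

```bash
python3 -m jog '{"claw":[0.4,0.4,0.4,0.4,0.4,0.4,0.4,0.4,0.4,0.4,0.4,0.4],"xyz":[[0,0,0],[0,0,0],[0,0,-0.2],[0,0,-0.5],[0,0,-0.5],[0,0,-0.5],[0.45,0,0],[0.45,0,0],[0.45,0,0],[0.45,0,0],[0,0,0],[0,0,0]],"twist":[[0,0,0],[0,0,0],[0,0,0],[0,0,0],[0,0,0],[0,0,0],[0,0,0],[0,0,0],[0,0,0],[0,0,0],[0,0,0],[0,0,0]]}'
python3 - <<'E'
from seg import *
t=optics.get_image("top");s=optics.get_image("scene"); save(t,"t12"); save(s,"s12")
a=t["color"][90:250,90:470,::-1]; b=s["color"][120:380,170:440,::-1]
cv2.imwrite("pics/fin_t.png",cv2.resize(a,None,fx=2.1,fy=2.1,interpolation=cv2.INTER_CUBIC)); cv2.imwrite("pics/fin_s.png",cv2.resize(b,None,fx=2.3,fy=2.3,interpolation=cv2.INTER_CUBIC))
E
```

```text
clock: 44.62
eef_pos: [474.0, 94.2, 181.1]
tool_rot: [-3.13, -0.003, -2.95]
force: [-0.3, 1.1, -0.5]
width: 34.0
gripper_force: 0.0
```

View pics/fin_t.png

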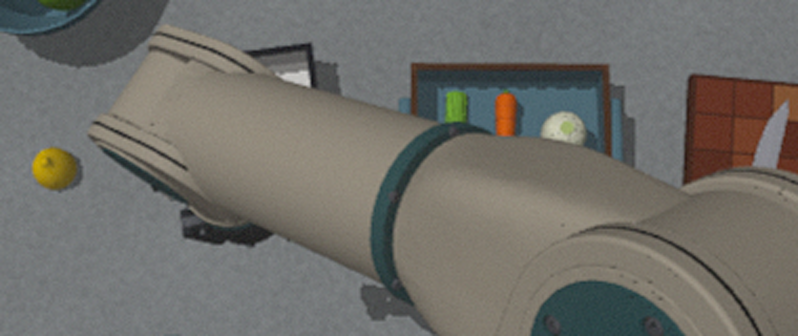

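View pics/fin_s.png

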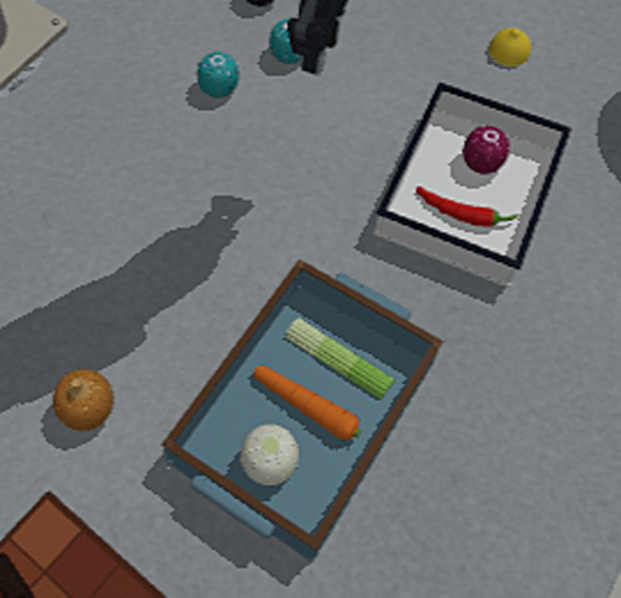

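The scene view shows all five items flat on the bottoms of their dishes and apart from each other. The brown onion, lemon and look-alikes have not moved, and the gripper is clear.

```bash
python3 -c "
from cell import order
print(order.finish_job())"
```

```text
the job is handed in; nothing more can be done
None
```

Both kits are made up and the job is handed in at about 45 s: the white onion, carrot and celery are in the oven dish, and the red onion and chilli are in the enamel dish. The last picture shows each resting on the bottom of its dish with nothing on top of anything else.

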